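# Index the sample carousel to its next hole

### The arm

A 6-joint arm with a two-finger parallel gripper is mounted at the origin on the work surface. World frame = base frame: x ahead of the robot, y to its left, z up, the work surface at z = 0. Lengths are in mm, angles in rad, forces in N, time in s.
With the tool pointing down it reaches from about 325 to 775 mm from the base axis. Payload 5.5 kg.
Tool frame: the origin (TCP) lies at the very end of the fingers, on their centre line; the grasp point (between the pads) lies 19 mm behind it; x points along the fingers, y is the direction in which the jaws open and shut, and the axes are right-handed (so a half turn about x gives the same grasp; the last joint's range is limited). The gripper opens to 88 mm and grips with 3 to 60 N. Pads are 20 mm wide; open, the fingers measure 115 mm over their backs; the gripper's body (75 mm by 178 mm) begins 61 mm behind the grasp point.
Start: joints at [1.285, 0.091, 1.231, -0, 1.82, -0.057], TCP at [136.089, 584.377, 222.631] pointing down, gripper open.
Joint ranges: [-2.87, 2.87], [-0.86, 2.18], [0.17, 2.46], [-1.51, 4.65], [0.06, 2.69], [-2.65, 2.65]. Speed limits (rad/s): [2.57, 2.57, 3.01, 3.14, 3.14, 3.14].

### API

Orientations are given as a unit quaternion [w, x, y, z].
In Python, from rig import get_state, imaging, robot gives the robot as it stands.
- The arm moves only by the tool drive_tool, never from a script. Its argument "plan" is a list of rows, each an object of numbers: "ax", "ay", "az": the turn, a rotation vector about the world's x, y, z in degrees; "x", "y", "z": the shift along the world's x, y, z in m; "grip": the finger opening in m, from 0 to 0.0878. In form: [{"ax": .., "ay": .., "az": .., "x": .., "y": .., "z": .., "grip": ..}, ...]. A call has 1 to 20 rows; each row is the pose to reach, as a shift and turn from the pose commanded when the call began; what a row does not reach only later rows make up. A row lasts 1/8 s, in which the tool goes at most 62.5 mm and 10.7 degrees, less where a joint would pass 70% of its speed; a pose out of reach is approached as far as the arm can. A call with a gripper value outside its range is refused whole. The fingers move at their own pace and stop on an object; "newtons" is the grip in N (left out, the last holds). Time passes only in rows, so rows that repeat a pose let the fingers close. It gives the time, the measured TCP pose, the force and the opening at its end, in the units of the state.
- get_state(): the state, without advancing time (a new reading comes with each control period).
- imaging.capture(name): name is "side" or "top" or "wrist"; returns a dict with "pixels" (420x560x3 uint8, red, green, blue), "fx", "fy", "cx", "cy" (pixels), "origin" and "orientation" of the camera in the world; the wrist camera has in their place "tool_from_camera" (4x4, takes a point from camera to tool coordinates, whose origin is the TCP and whose axes are the tool frame's). Camera axes: x right, y down, z forward; pixel columns grow to the right and rows downward; lengths in mm; the calibration is good to about 2 mm. A picture is of the moment at which its call begins: read the wrist's pose just before it. There is no depth.
- robot.sign_off(): hands the job in, once; it reports no verdict.
The state is a dict: "clock": time; "joint_positions": joint angles; "qvel": joint speeds; "effort": joint torques, N m; "ee_pos": TCP position; "ee_rot": TCP orientation; "ft_force": force on the tool from outside, world axes, zero at the start; "torque": the same for the moment, N m; "opening": finger opening in mm.
Only numpy, scipy, OpenCV 4.12 (cv2) and the standard library are available. Lean on these libraries where they do the work, as an engineer would, in place of code of your own. Each camera call takes 0.05 s, during which the arm holds its last target.

### The job

Bring the next vial round to the reader: with a fingertip on top of the orange plunger cap, press it in, keep it pressed while you push it round and so turn the carousel counter-clockwise (seen from above) to the next hole of the index ring, then let it spring fully back up so that its pin locks in that hole. Go one hole only, neither backwards nor beyond it. Only press and push: do not pinch the cap, lift or tip the vials, or disturb the other things on the desk.

Things in the scene. Friction and masses are not known exactly. Their poses are not given: they have to be found in the camera images.
- plunger_top (a point): Centre of the flat round top of the orange plunger cap (36 mm across, 8 mm thick), 80 mm above the desk when it is up; 100 mm out from the carousel's axis and carried round by the carousel. Fingers need room only above it: the vials on the carousel stand up to 119 mm above the desk and none is within 55 mm of the cap's centre
- plunger (a joint): Depth the plunger is pressed straight down, m: 0 = fully up, 0.013 = bottom stop. A spring of 3 N (up) to 7 N (down) returns it. Up, its round-tipped pin sits in a ring hole and locks the carousel; pressed over 9 mm it is clear below the ring. Let go within 2 degrees of a hole, the pin centres itself and springs up; let go elsewhere, it stays down under the ring until a hole comes round
- carousel_axis (a point): Top centre of the dark hub, on the carousel's upright turning axis, 76 mm above the desk. The carousel is a white disc 224 mm across, top 56 mm above the desk, with six teal vial cups, on a dark base 300 mm across. A dark reader 110 mm tall stands on the base's edge, 176 mm from the axis, 210 degrees counter-clockwise from where the plunger starts
- carousel (a joint): Angle of the carousel in rad, 0 at the start (pin in a hole), growing counter-clockwise seen from above. The six holes are 60 degrees apart, so the next one is at 1.047. It turns easily (about 0.03 N m), stays where it is left, and the hole leaves it about 1 degree of play either way
- next_hole (a point): Centre, at the ring's top face 46 mm above the desk, of the hole that the pin must go to. The fixed aluminium ring around the carousel has six holes (18 mm along the ring) 132 mm from the axis; the pin lies on the line from the axis through the cap, 32 mm beyond the cap's centre
- vial_a_center (a point): Mid-height of the amber vial with a white cap (20 mm across, 60 mm tall), standing loosely in a cup of the carousel 52 mm from the axis; it rides round and must stay seated upright
- vial_b_center (a point): Mid-height of the same sort of vial with a blue cap, in the next cup: this one comes to the reader
- vial_c_center (a point): Mid-height of the same sort of vial with a green cap, at the reader at the start
- spare_vial: Bystander: amber vial with a red cap, 20 mm across, 60 mm tall, standing on the desk; origin at the centre of its underside
- gel_bottle: Bystander: white bottle 60 mm across, 150 mm tall; origin at the centre of its underside
- mug: Bystander: blue mug 76 mm across, 90 mm tall; origin at the centre of its underside
- mouse: Bystander: black computer mouse 100 x 60 x 34 mm; origin at the centre of its underside
- screwdriver: Bystander: screwdriver lying on the desk; origin at its underside

How it is judged (in metres and radians):
On the way, in this order (a step that is already met when the one before it is completed fails the run):
1. the plunger is pressed in at the starting hole (value of joint plunger above 0.0065 m and value of joint carousel below 0.1 rad), for 0.02 s.
2. with the plunger pressed clear of the holes, the carousel is turned counter-clockwise between the two holes (value of joint plunger above 0.0065 m and value of joint carousel between 0.3 and 0.85 rad), for 0.02 s.
3. the plunger has sprung back up in the next hole (value of joint plunger below 0.0015 m and value of joint carousel between 1.0122 and 1.0822 rad), for 0.2 s.
At the end, for the whole second after the job is handed in: The plunger is fully up (within 1.5 mm) with its pin in the next hole counter-clockwise (carousel at 1.047 rad within 0.035), the carousel at rest, and the three vials seated upright in their cups (height within 5 mm, tilt under 0.15 rad) (all of step 3 and velocity of joint carousel between -0.05 and 0.05 rad/s and angle between each of vial_a_center, vial_b_center, vial_c_center's own z axis and vertical below 0.15 rad and height (world z) of vial_a_center between 0.084 and 0.094 m and height (world z) of vial_b_center between 0.084 and 0.094 m and height (world z) of vial_c_center between 0.084 and 0.094 m); the robot touches nothing.
It fails at once if the carousel is turned backwards (clockwise) from the start, by more than 0.15 rad (value of joint carousel below -0.15 rad).
It fails at once if the carousel is turned beyond the next hole, by more than 0.3 rad (value of joint carousel above 1.3472 rad).
It fails at once if the plunger cap is taken between the fingers (horizontal distance between the grasp point and plunger_top below 0.012 m and z of the grasp point in the frame of plunger_top below 0.009 m).
It fails at once if a vial on the carousel is lifted by more than 8 mm or tipped by more than 0.35 rad (height (world z) of any of vial_a_center, vial_b_center, vial_c_center above 0.097 m or angle between any of vial_a_center, vial_b_center, vial_c_center's own z axis and vertical above 0.35 rad).
It fails at once if another thing on the desk is moved by more than 15 mm (distance of any of gel_bottle, mug, mouse, screwdriver, spare_vial from where it was at the start of the episode above 0.015 m).
It also fails if it takes over 40 s, if anything falls off the work surface, if the arm or the gripper's body presses on something with over 40 N, if the wrist force passes 120 N, or if a joint passes its speed limit or range.

## Working session

There is one attempt and no reset: what is moved stays moved. The work goes in short steps, Python scripts to look and compute and a tool call to move; the robot and the scene stay as the last step left them, time stands still between calls to the robot, and variables do not carry over. Pictures are saved under pics/ and viewed, and the job is handed in when it is done.

Besides the shell and the picture viewer there is one more tool, called after "Request:" by a JSON object that holds its "name" and its "arguments", one argument or row to a line. drive_tool: Moves the arm, as the interface text tells. Its arguments: {"type":"object","properties":{"plan":{"type":"array"},"newtons":{"type":"number"}},"required":["plan"]}

```bash
mkdir -p pics; python3 - <<'E'
from rig import get_state, imaging, robot
import cv2,numpy as np
print(get_state())
for n in("top","side"):
    c=imaging.capture(n); cv2.imwrite(f"pics/{n}0.png",c["pixels"][:,:,::-1])
    print({k:v for k,v in c.items() if k!="pixels"})
E
```

```text
{'clock': 0.0, 'joint_positions': array([ 1.28526534e+00,  9.18175370e-02,  1.23187691e+00, -1.81345582e-05,
        1.81977540e+00, -5.67164651e-02]), 'qvel': array([-0.00028595, -0.00104449, -0.00138246, -0.0013664 ,  0.00098979,
       -0.00105485]), 'effort': array([ 4.17842068e-05, -4.46465814e+01, -4.06434166e+01,  6.98981644e-02,
        2.97970441e-02, -1.67920352e-04]), 'ee_pos': array([136.02900017, 584.07750923, 221.53668018]), 'ee_rot': array([ 0.70237678,  0.08006826,  0.70259056, -0.08137837]), 'ft_force': array([ 0.88104483,  0.97465029, -0.10792935]), 'torque': array([ 0.04088833, -0.00913047, -0.03174839]), 'opening': 87.2841177445126}
{'fx': 401.0346226507402, 'fy': 401.0346226507402, 'cx': 280.75370858140184, 'cy': 204.23204268361516, 'origin': array([ 310.00524488,  -46.87373868, 1191.81376178]), 'orientation': array([-0.07712925,  0.75378203, -0.64919149,  0.06643906])}
{'fx': 443.1815558017822, 'fy': 443.1815558017822, 'cx': 272.90600467312487, 'cy': 212.93282969149243, 'origin': array([ 300.70593185, -714.89007323,  840.07398403]), 'orientation': array([-0.37143646,  0.91220925, -0.15604734,  0.07455517])}
```

View pics/top0.png

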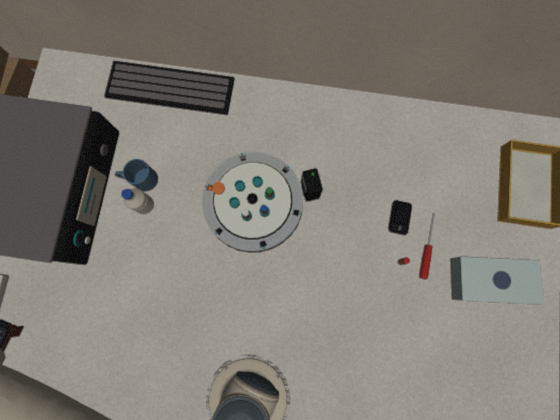

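View pics/side0.png

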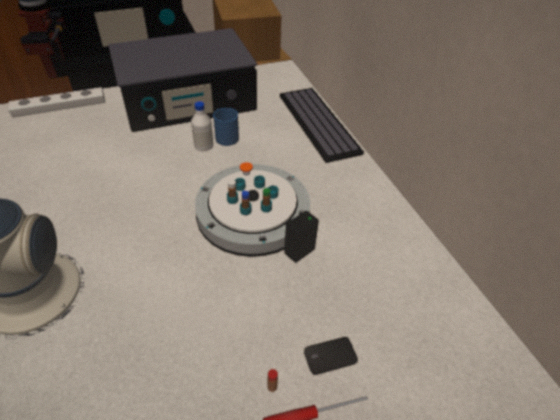

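The top view shows the carousel hub near (252,199), the orange cap near (219,188) and the reader near (312,184). I'll enlarge it.

```bash
python3 - <<'E'
import cv2
a=cv2.imread("pics/top0.png");cv2.imwrite("pics/topz.png",cv2.resize(a[145:255,195:335],None,fx=5.5,fy=5.333,interpolation=3)) 
a=cv2.imread("pics/side0.png");cv2.imwrite("pics/sidez.png",cv2.resize(a[150:270,180:330],None,fx=5,fy=5,interpolation=3))
E
```

```text
(no output)
```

View pics/topz.png

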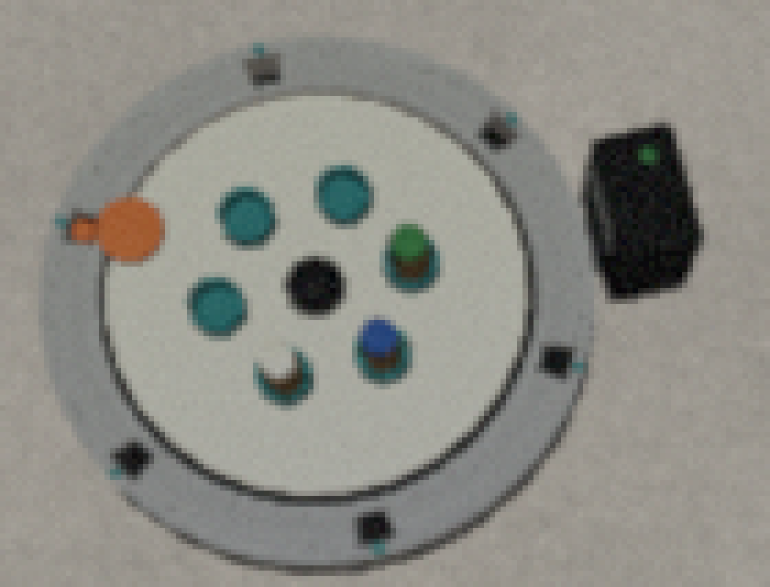

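View pics/sidez.png

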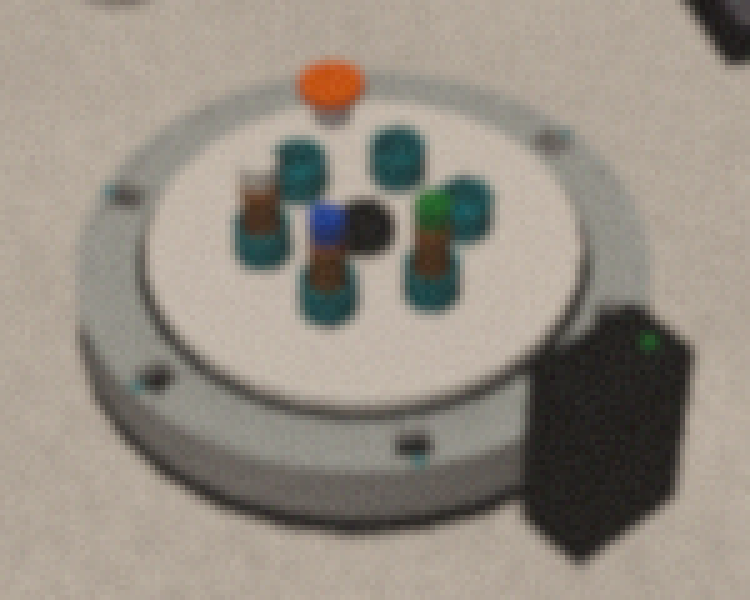

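The enlarged top crop shows the cap centre at (131,230), hub (316,287), pin at about (80,230), and the next hole counter-clockwise at (131,458). Other holes are at (375,527), (557,361), (497,130) and (264,69). In the side crop the cap centre is at (332,85) and the hub at (367,227).

```bash
cat > h.py <<'E'
import numpy as np
from scipy.spatial.transform import Rotation as R
T=dict(fx=401.0346,cx=280.7537,cy=204.2320,o=np.array([310.00524488,-46.87373868,1191.81376178]),q=[-0.07712925,0.75378203,-0.64919149,0.06643906])
S=dict(fx=443.18156,cx=272.906,cy=212.93283,o=np.array([300.70593185,-714.89007323,840.07398403]),q=[-0.37143646,0.91220925,-0.15604734,0.07455517])
def ray(C,p,z):
    d=R.from_quat(C['q'],scalar_first=True).apply([(p[0]-C['cx'])/C['fx'],(p[1]-C['cy'])/C['fx'],1])
    return C['o']+d*(z-C['o'][2])/d[2]
E
python3 - <<'E'
from h import *
t=lambda u,v:(195+(u+.5)/5.5-.5,145+(v+.5)/5.333-.5)
s=lambda u,v:(180+(u+.5)/5-.5,150+(v+.5)/5-.5)
cap=ray(T,t(131,230),80);hub=ray(T,t(316,287),76)
print(cap,hub,np.linalg.norm((cap-hub)[:2]))
c2=ray(S,s(332,85),80);h2=ray(S,s(367,227),76);print(c2,h2,np.linalg.norm((c2-h2)[:2]))
H=np.array([ray(T,t(*p),46) for p in[(131,458),(375,527),(557,361),(497,130),(264,69)]])
A=[(hh-hub) for hh in H]
for hh,a in zip(H,A):print(hh,np.hypot(*a[:2]),np.degrees(np.arctan2(a[1],a[0])))
print((H[0]+H[3])/2,(H[1]+H[4])/2)
d=cap-hub;print('cap ang',np.degrees(np.arctan2(d[1],d[0])))
E
```

```text
[558.63344074 170.38806355  80.        ] [542.86367966  70.74512582  76.        ] 100.88310267060862
[560.23786255 169.40904491  80.        ] [544.80244602  61.99866247  76.        ] 108.51378870898732
[441.47556374 154.2909918   46.        ] 131.3752707817651 140.51078457997784
[423.59372975  22.13308496  46.        ] 128.7961624808761 -157.82517576091325
[527.25318794 -58.71583046  46.        ] 130.39872181480595 -96.87557006645295
[652.0461684   -8.23528505  46.        ] 134.75429918123564 -35.88121878598214
[668.45109546 122.21453559  46.        ] 135.72508666309128 22.285258514578935
[546.76086607  73.02785337  46.        ] [546.0224126   72.17381027  46.        ]
cap ang 81.00680423564573
```

Request:
{"name": "drive_tool", "arguments": {
  "plan": [
    {"x": 0.04,"y": -0.039,"grip": 0},
    {"x": 0.08,"y": -0.078,"grip": 0},
    {"x": 0.12,"y": -0.117,"grip": 0},
    {"x": 0.16,"y": -0.156,"grip": 0},
    {"x": 0.2,"y": -0.195,"grip": 0},
    {"x": 0.24,"y": -0.234,"grip": 0},
    {"x": 0.28,"y": -0.273,"grip": 0},
    {"x": 0.32,"y": -0.312,"grip": 0},
    {"x": 0.36,"y": -0.352,"grip": 0},
    {"x": 0.4,"y": -0.391,"grip": 0},
    {"x": 0.424,"y": -0.414,"grip": 0},
    {"x": 0.424,"y": -0.414,"z": -0.04,"grip": 0},
    {"x": 0.424,"y": -0.414,"z": -0.07,"grip": 0},
    {"x": 0.424,"y": -0.414,"z": -0.07,"grip": 0}
  ],
  "newtons": 20
}}

```text
$.plan[0]: bad value
```

```bash
cat > snap.py <<'E'
import sys,cv2
from h import *
from rig import get_state, imaging
k=sys.argv[1]
st=get_state(); c=imaging.capture("wrist")
print(st['clock'],st['ee_pos'],st['ft_force'],st['opening'])
cv2.imwrite(f"pics/w{k}.png",c["pixels"][:,:,::-1])
np.savez(f"w{k}.npz",M=c["tool_from_camera"],p=st['ee_pos'],q=st['ee_rot'],f=[c['fx'],c['fy'],c['cx'],c['cy']])
t=imaging.capture("top")["pixels"][:,:,::-1];cv2.imwrite(f"pics/t{k}.png",cv2.resize(t[145:255,195:335],(770,587),interpolation=3))
M=np.array(c["tool_from_camera"]);q=R.from_quat(st['ee_rot'],scalar_first=True).as_matrix()
print(q.round(2).tolist())
E
python3 snap.py 1
```

```text
0.1 [136.02833264 584.11605618 221.60393745] [-0.01567686 -0.38540155 -0.56173793] 88.01452792110433
[[-0.0, 0.23, 0.97], [-0.0, 0.97, -0.23], [-1.0, -0.0, -0.0]]
```

View pics/w1.png

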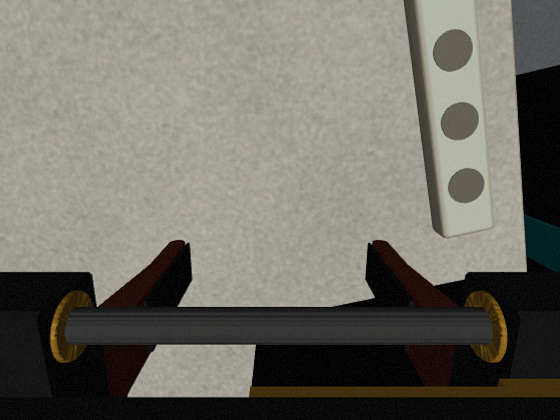

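View pics/t1.png

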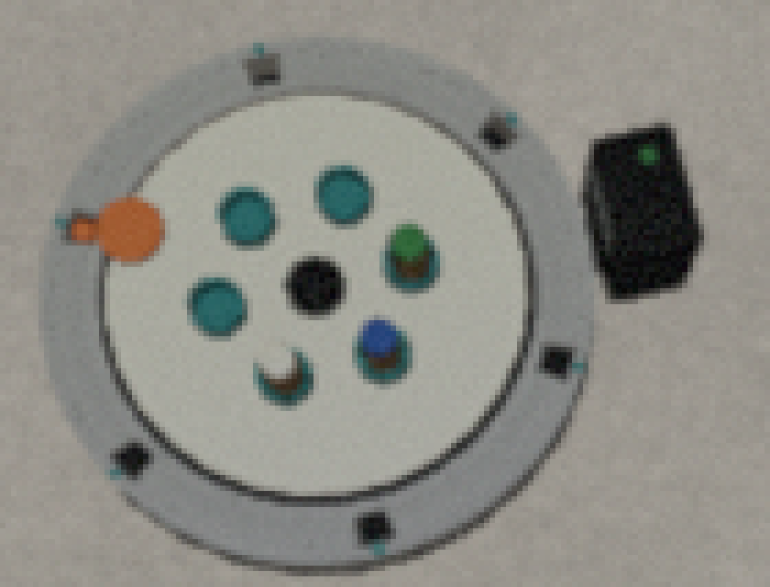

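The wrist view shows the fingers and the desk, and nothing moved. The call was refused because every row needs all the keys, so I'll write them out in full.

Request:
{"name": "drive_tool", "arguments": {
  "plan": [
    {"ax": 0,"ay": 0,"az": 0,"x": 0.04,"y": -0.039,"z": 0,"grip": 0},
    {"ax": 0,"ay": 0,"az": 0,"x": 0.08,"y": -0.078,"z": 0,"grip": 0},
    {"ax": 0,"ay": 0,"az": 0,"x": 0.12,"y": -0.117,"z": 0,"grip": 0},
    {"ax": 0,"ay": 0,"az": 0,"x": 0.16,"y": -0.156,"z": 0,"grip": 0},
    {"ax": 0,"ay": 0,"az": 0,"x": 0.2,"y": -0.195,"z": 0,"grip": 0},
    {"ax": 0,"ay": 0,"az": 0,"x": 0.24,"y": -0.234,"z": 0,"grip": 0},
    {"ax": 0,"ay": 0,"az": 0,"x": 0.28,"y": -0.273,"z": 0,"grip": 0},
    {"ax": 0,"ay": 0,"az": 0,"x": 0.32,"y": -0.312,"z": 0,"grip": 0},
    {"ax": 0,"ay": 0,"az": 0,"x": 0.36,"y": -0.352,"z": 0,"grip": 0},
    {"ax": 0,"ay": 0,"az": 0,"x": 0.4,"y": -0.391,"z": 0,"grip": 0},
    {"ax": 0,"ay": 0,"az": 0,"x": 0.424,"y": -0.414,"z": 0,"grip": 0},
    {"ax": 0,"ay": 0,"az": 0,"x": 0.424,"y": -0.414,"z": -0.04,"grip": 0},
    {"ax": 0,"ay": 0,"az": 0,"x": 0.424,"y": -0.414,"z": -0.07,"grip": 0},
    {"ax": 0,"ay": 0,"az": 0,"x": 0.424,"y": -0.414,"z": -0.07,"grip": 0}
  ],
  "newtons": 20
}}

```text
clock: 1.95
ee_pos: [558.6, 169.9, 149.2]
ee_rot: [0.7, 0.08, 0.705, -0.082]
ft_force: [0.4, -0.4, 0.8]
opening: 0.6
```

```bash
python3 snap.py 2
```

```text
1.95 [558.58731444 169.85068473 149.2494326 ] [ 0.3723459  -0.39865881  0.8237401 ] 0.59310332739772
[[-0.01, 0.23, 0.97], [-0.0, 0.97, -0.23], [-1.0, -0.0, -0.01]]
```

View pics/w2.png

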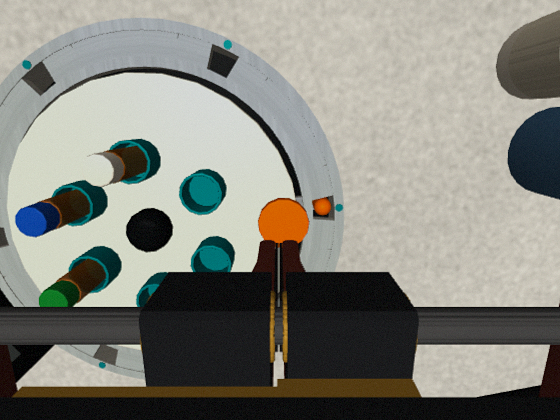

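View pics/t2.png

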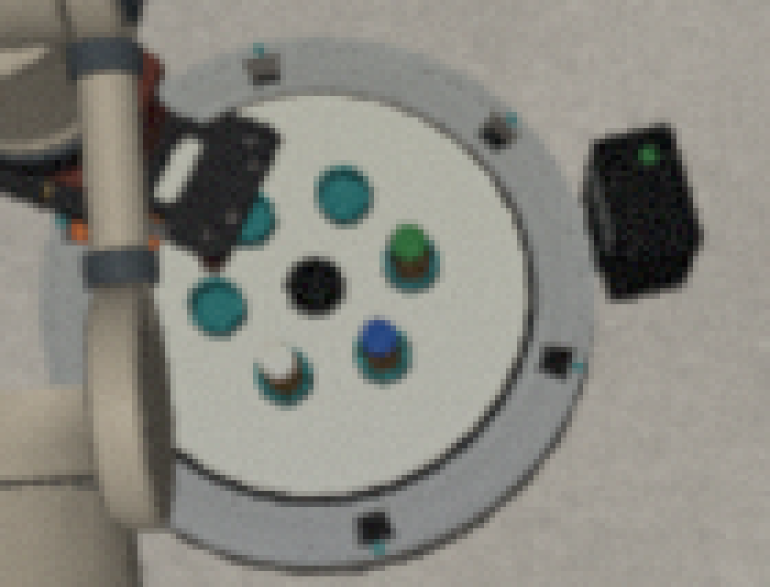

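In the wrist view the cap centre is at (284,223), hub top (150,230), next hole about (222,61), the following hole (39,77), and the pin at (322,207).

```bash
cat >> h.py <<'E'
def wray(k,p,z):
    d=np.load(f"w{k}.npz");fx,fy,cx,cy=d['f'];Q=R.from_quat(d['q'],scalar_first=True).as_matrix();M=d['M']
    o=Q@M[:3,3]+d['p'];v=Q@(M[:3,:3]@np.array([(p[0]-cx)/fx,(p[1]-cy)/fy,1]))
    return o+v*(z-o[2])/v[2]
E
python3 - <<'E'
from h import *
c=wray(2,(284,223),80);h=wray(2,(150,230),76)
print(c,h)
for p in[(222,61),(39,77)]:
    x=wray(2,p,46);a=x-h;print(x,np.hypot(*a[:2]),np.degrees(np.arctan2(a[1],a[0])))
a=c-h;print(np.hypot(*a[:2]),np.degrees(np.arctan2(a[1],a[0])))
E
```

```text
[558.80623167 174.18454112  80.        ] [543.38524488  79.69919918  76.        ]
[441.18782177 156.17249535  46.        ] 127.64199276359888 143.19286321784455
[421.42938544  24.4738114   46.        ] 133.87708955852077 -155.63751075130625
95.73550373242915 80.7304646262565
```

Request:
{"name": "drive_tool", "arguments": {
  "plan": [
    {"ax": 0,"ay": 0,"az": 0,"x": 0.001,"y": 0.001,"z": -0.03,"grip": 0},
    {"ax": 0,"ay": 0,"az": 0,"x": 0.001,"y": 0.001,"z": -0.055,"grip": 0},
    {"ax": 0,"ay": 0,"az": 0,"x": 0.001,"y": 0.001,"z": -0.064,"grip": 0},
    {"ax": 0,"ay": 0,"az": 0,"x": 0.001,"y": 0.001,"z": -0.07,"grip": 0},
    {"ax": 0,"ay": 0,"az": 0,"x": 0.001,"y": 0.001,"z": -0.075,"grip": 0},
    {"ax": 0,"ay": 0,"az": 0,"x": 0.001,"y": 0.001,"z": -0.079,"grip": 0},
    {"ax": 0,"ay": 0,"az": 0,"x": 0.001,"y": 0.001,"z": -0.079,"grip": 0},
    {"ax": 0,"ay": 0,"az": 0,"x": 0.001,"y": 0.001,"z": -0.079,"grip": 0}
  ]
}}

```text
clock: 3.05
ee_pos: [561.7, 171.6, 74.7]
ee_rot: [0.703, 0.081, 0.702, -0.08]
ft_force: [0.4, 0.2, 4.0]
opening: 0.5
```

```bash
python3 snap.py 3
```

```text
3.05 [561.65955607 171.61024125  74.6637803 ] [0.39018151 0.22663812 4.02464136] 0.4903336012825388
[[0.0, 0.23, 0.97], [0.0, 0.97, -0.23], [-1.0, 0.0, 0.0]]
```

View pics/w3.png

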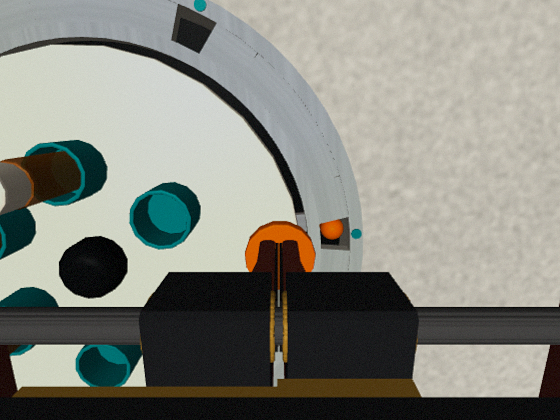

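The fingertips sit on the cap (cap at about (280,250)) and the pin is still in the start hole at (332,230). Force is 4 N at z 74.7, so I'll press further.

Request:
{"name": "drive_tool", "arguments": {
  "plan": [
    {"ax": 0,"ay": 0,"az": 0,"x": 0,"y": 0,"z": -0.003,"grip": 0},
    {"ax": 0,"ay": 0,"az": 0,"x": 0,"y": 0,"z": -0.006,"grip": 0},
    {"ax": 0,"ay": 0,"az": 0,"x": 0,"y": 0,"z": -0.006,"grip": 0},
    {"ax": 0,"ay": 0,"az": 0,"x": 0,"y": 0,"z": -0.006,"grip": 0}
  ]
}}

```text
clock: 3.65
ee_pos: [561.3, 171.7, 68.0]
ee_rot: [0.703, 0.081, 0.702, -0.08]
ft_force: [0.8, 1.5, 5.8]
opening: 0.8
```

Request:
{"name": "drive_tool", "arguments": {
  "plan": [
    {"ax": 0,"ay": 0,"az": 0,"x": 0,"y": 0,"z": -0.001,"grip": 0},
    {"ax": 0,"ay": 0,"az": 0,"x": 0,"y": 0,"z": -0.001,"grip": 0}
  ]
}}

```text
clock: 3.9
ee_pos: [561.5, 171.6, 67.3]
ee_rot: [0.703, 0.081, 0.702, -0.08]
ft_force: [-0.6, 2.2, 7.1]
opening: 0.2
```

```bash
python3 snap.py 4; python3 -c "
import cv2;a=cv2.imread('pics/w4.png');cv2.imwrite('pics/w4z.png',cv2.resize(a[190:290,230:370],(784,560),interpolation=3))"
```

```text
3.9 [561.4801674  171.62539868  67.29922018] [-0.60577298  2.16551425  7.05356516] 0.24684609111737071
[[0.0, 0.23, 0.97], [0.0, 0.97, -0.23], [-1.0, 0.0, 0.0]]
```

View pics/w4z.png

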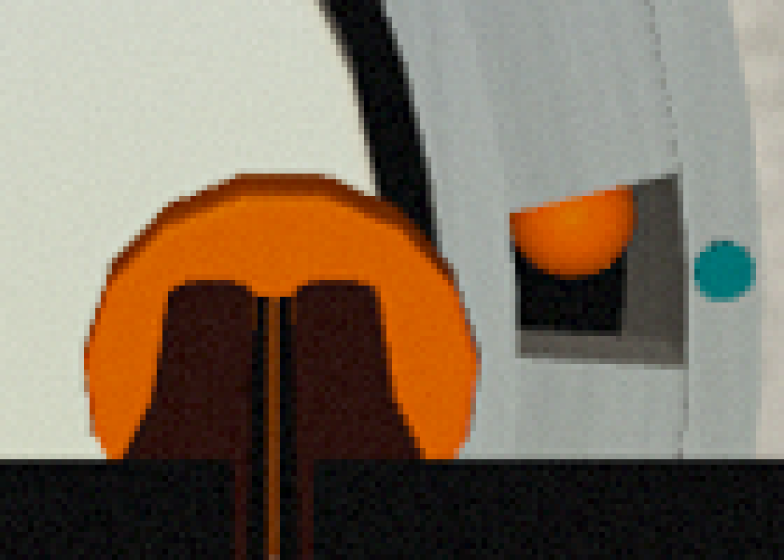

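The pin is pressed below the ring, with 7 N at z 67.3. Now I'll turn the first part of the arc.

Request:
{"name": "drive_tool", "arguments": {
  "plan": [
    {"ax": 0,"ay": 0,"az": 0,"x": -0.005,"y": 0.0006,"z": 0,"grip": 0},
    {"ax": 0,"ay": 0,"az": 0,"x": -0.0105,"y": 0.0011,"z": 0,"grip": 0},
    {"ax": 0,"ay": 0,"az": 0,"x": -0.021,"y": 0.0012,"z": 0,"grip": 0},
    {"ax": 0,"ay": 0,"az": 0,"x": -0.0315,"y": 0.0001,"z": 0,"grip": 0},
    {"ax": 0,"ay": 0,"az": 0,"x": -0.0418,"y": -0.002,"z": 0,"grip": 0},
    {"ax": 0,"ay": 0,"az": 0,"x": -0.0519,"y": -0.0053,"z": 0,"grip": 0},
    {"ax": 0,"ay": 0,"az": 0,"x": -0.0519,"y": -0.0053,"z": 0,"grip": 0}
  ]
}}

```text
clock: 4.88
ee_pos: [509.0, 165.8, 67.3]
ee_rot: [0.703, 0.081, 0.702, -0.081]
ft_force: [-0.4, -0.6, 7.1]
opening: 0.6
```

```bash
python3 snap.py 5
```

```text
4.875 [509.00704442 165.75946155  67.27080872] [-0.35147218 -0.5822164   7.05251858] 0.5866787846966569
[[0.0, 0.23, 0.97], [-0.0, 0.97, -0.23], [-1.0, -0.0, 0.0]]
```

View pics/w5.png

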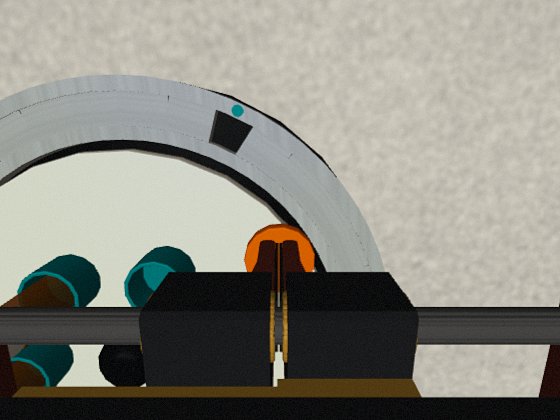

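The cap follows under the tips at about (280,250), and the next hole is at (231,131). Continuing to about 57°.

Request:
{"name": "drive_tool", "arguments": {
  "plan": [
    {"ax": 0,"ay": 0,"az": 0,"x": -0.005,"y": -0.002,"z": 0,"grip": 0},
    {"ax": 0,"ay": 0,"az": 0,"x": -0.0096,"y": -0.0042,"z": 0,"grip": 0},
    {"ax": 0,"ay": 0,"az": 0,"x": -0.0188,"y": -0.0095,"z": 0,"grip": 0},
    {"ax": 0,"ay": 0,"az": 0,"x": -0.0273,"y": -0.0156,"z": 0,"grip": 0},
    {"ax": 0,"ay": 0,"az": 0,"x": -0.0352,"y": -0.0227,"z": 0,"grip": 0},
    {"ax": 0,"ay": 0,"az": 0,"x": -0.039,"y": -0.0265,"z": 0,"grip": 0},
    {"ax": 0,"ay": 0,"az": 0,"x": -0.039,"y": -0.0265,"z": 0,"grip": 0}
  ]
}}

```text
clock: 5.85
ee_pos: [470.4, 139.1, 67.3]
ee_rot: [0.703, 0.081, 0.702, -0.081]
ft_force: [0.3, -0.4, 7.0]
opening: 0.2
```

```bash
python3 snap.py 6;  python3 -c "
import cv2;a=cv2.imread('pics/w6.png');cv2.imwrite('pics/w6z.png',cv2.resize(a[170:290,200:370],(782,552),interpolation=3))"
```

```text
5.85 [470.41826057 139.12306416  67.2962432 ] [ 0.31341788 -0.36357044  6.95880184] 0.225656612741531
[[0.0, 0.23, 0.97], [-0.0, 0.97, -0.23], [-1.0, -0.0, 0.0]]
```

View pics/w6.png

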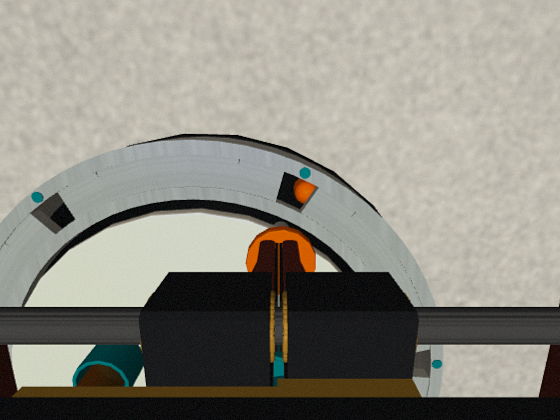

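View pics/w6z.png

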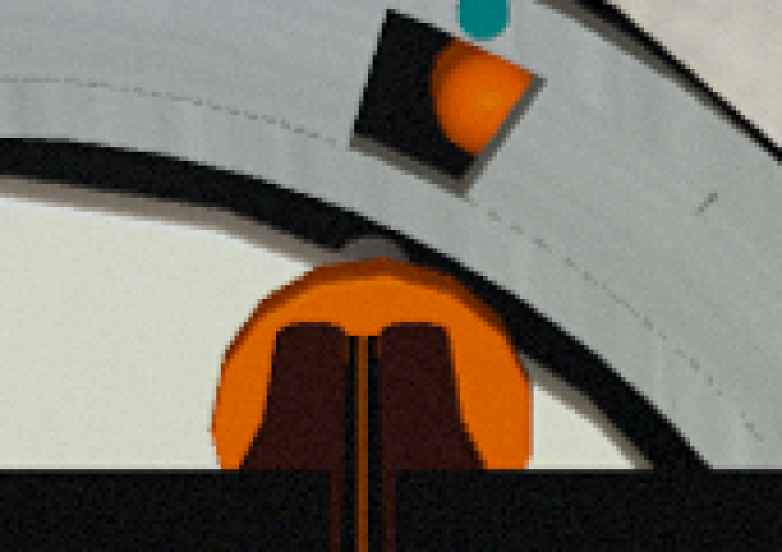

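```bash
python3 - <<'E'
from h import *
ax=np.array([545,72.])
an=lambda p:np.degrees(np.arctan2(p[1]-ax[1],p[0]-ax[0]))
for k,P,C,off,s in[(4,(575,213),[(510,212),(678,175),(687,368),(517,355)],(230,190),5.6),(6,(485,97),[(388,10),(545,78),(463,190),(352,145)],(200,170),4.6)]:
    f=lambda p:((p[0]+.5)/s-.5+off[0],(p[1]+.5)/s-.5+off[1])
    H=np.mean([wray(k,f(c),46) for c in C],axis=0)
    print(k,'hole',H,an(H),np.hypot(*(H[:2]-ax)))
    for z in(44,40,36,32,28):
        p=wray(k,f(P),z);print(z,p[:2],an(p),np.hypot(*(p[:2]-ax)))
E
```

```text
4 hole [563.96528439 204.97654096  46.        ] 81.88314178966226 134.32215922220848
44 [557.39054687 204.20723095] 84.64584226220452 132.78658654571777
40 [558.76501845 204.55718903] 84.07153357326837 133.2699669670644
36 [560.13949002 204.90714711] 83.50143274748875 133.7666397495062
32 [561.5139616  205.25710518] 82.93560534207336 134.2764573924952
28 [562.88843317 205.60706326] 82.3741126017906 134.7992707525366
6 hole [441.62474533 155.42118996  46.        ] 141.09735661022722 132.83650933652098
44 [442.22365602 161.21001489] 139.04197217480717 136.09336367986754
40 [443.08076111 161.33068221] 138.76592158271086 135.52675765218586
36 [443.9378662  161.45134953] 138.4875596177045 134.96332398545871
32 [444.79497129 161.57201686] 138.20687043464466 134.40310257642642
28 [445.65207638 161.69268418] 137.92383836917995 133.84613376041474
```

The pin at zoom (485,97) is about 3° short of the hole. I'll nudge about 5.5 mm along the tangent.

Request:
{"name": "drive_tool", "arguments": {
  "plan": [
    {"ax": 0,"ay": 0,"az": 0,"x": -0.0017,"y": -0.0021,"z": 0,"grip": 0},
    {"ax": 0,"ay": 0,"az": 0,"x": -0.0034,"y": -0.0043,"z": 0,"grip": 0},
    {"ax": 0,"ay": 0,"az": 0,"x": -0.0034,"y": -0.0043,"z": 0,"grip": 0}
  ]
}}

```text
clock: 6.32
ee_pos: [467.1, 135.1, 67.3]
ee_rot: [0.703, 0.081, 0.702, -0.081]
ft_force: [0.1, -0.3, 7.6]
opening: 0.5
```

```bash
python3 snap.py 7;  python3 -c "
import cv2;a=cv2.imread('pics/w7.png');cv2.imwrite('pics/w7z.png',cv2.resize(a[170:290,200:370],(782,552),interpolation=3))"
```

```text
6.325 [467.10905834 135.07317682  67.2939491 ] [ 0.1066069  -0.28704541  7.60304126] 0.5144887570537799
[[0.0, 0.23, 0.97], [-0.0, 0.97, -0.23], [-1.0, 0.0, 0.0]]
```

View pics/w7z.png

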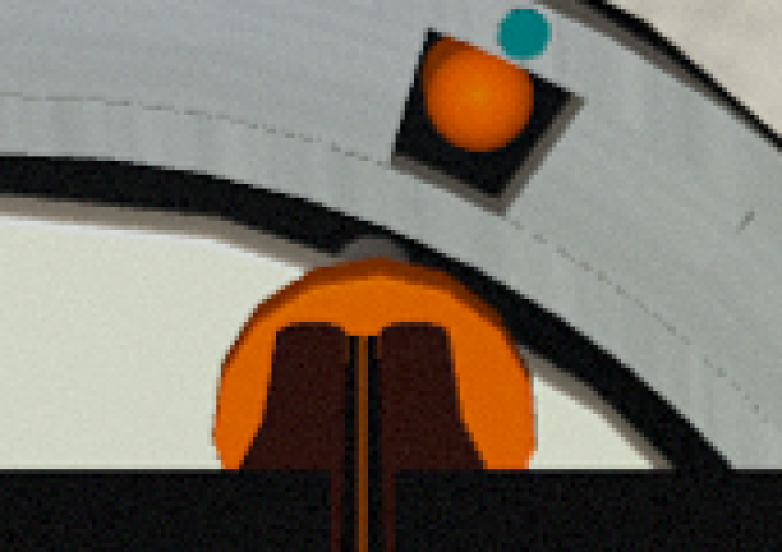

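```bash
python3 - <<'E'
from h import *
ax=np.array([545,72.])
an=lambda p:np.degrees(np.arctan2(p[1]-ax[1],p[0]-ax[0]))
for k,P,C,off,s in[(7,(478,97),[(429,29),(583,97),(503,213),(392,160)],(200,170),4.6)]:
    f=lambda p:((p[0]+.5)/s-.5+off[0],(p[1]+.5)/s-.5+off[1])
    H=np.mean([wray(k,f(c),46) for c in C],axis=0)
    print(k,'hole',H,an(H),np.hypot(*(H[:2]-ax)))
    for z in(44,40,36,32,28):
        p=wray(k,f(P),z);print(z,p[:2],an(p),np.hypot(*(p[:2]-ax)))
E
```

```text
7 hole [441.60777122 155.44162814  46.        ] 141.09509451225935 132.86255408320494
44 [438.71781324 156.35004164] 141.56299626714176 135.68652382158996
40 [439.57019758 156.45448802] 141.30354553406528 135.08517233432227
36 [440.42258192 156.55893439] 141.04177992943627 134.4866155370674
32 [441.27496626 156.66338077] 140.7776794086592 133.8908909106634
28 [442.1273506  156.76782715] 140.51122396485889 133.2980364270312
```

The pin at (478,97) is centred in the hole to about 0.3°, or within about 1.3° allowing for bias. I'll release straight up.

Request:
{"name": "drive_tool", "arguments": {
  "plan": [
    {"ax": 0,"ay": 0,"az": 0,"x": 0,"y": 0,"z": 0.004,"grip": 0},
    {"ax": 0,"ay": 0,"az": 0,"x": 0,"y": 0,"z": 0.008,"grip": 0},
    {"ax": 0,"ay": 0,"az": 0,"x": 0,"y": 0,"z": 0.012,"grip": 0},
    {"ax": 0,"ay": 0,"az": 0,"x": 0,"y": 0,"z": 0.018,"grip": 0},
    {"ax": 0,"ay": 0,"az": 0,"x": 0,"y": 0,"z": 0.03,"grip": 0},
    {"ax": 0,"ay": 0,"az": 0,"x": 0,"y": 0,"z": 0.06,"grip": 0},
    {"ax": 0,"ay": 0,"az": 0,"x": 0,"y": 0,"z": 0.083,"grip": 0},
    {"ax": 0,"ay": 0,"az": 0,"x": 0,"y": 0,"z": 0.083,"grip": 0}
  ]
}}

```text
clock: 7.42
ee_pos: [467.6, 135.6, 151.7]
ee_rot: [0.704, 0.081, 0.701, -0.08]
ft_force: [-0.2, -0.5, 0.1]
opening: 0.5
```

```bash
python3 snap.py 8
```

```text
7.425 [467.57043613 135.55107078 151.70675924] [-0.15070901 -0.49193934  0.05463139] 0.4511775529864358
[[0.0, 0.23, 0.97], [0.0, 0.97, -0.23], [-1.0, 0.0, 0.0]]
```

View pics/w8.png

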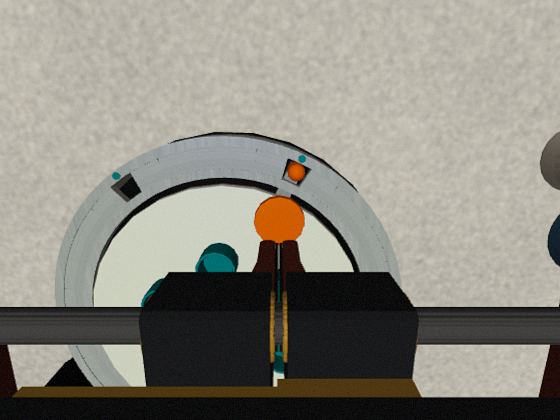

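The cap is at (279,220) and the pin at (297,172) in the hole. I'll check the height in the side view.

```bash
python3 - <<'E'
from rig import imaging
import cv2,numpy as np
a=imaging.capture("side")["pixels"][:,:,::-1]
cv2.imwrite("pics/s8.png",cv2.resize(a[150:270,180:330],None,fx=5,fy=5,interpolation=3))
b=cv2.imread("pics/w8.png");cv2.imwrite("pics/w8z.png",cv2.resize(b[140:260,220:380],None,fx=5,fy=5,interpolation=3))
E
```

```text
(no output)
```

View pics/s8.png

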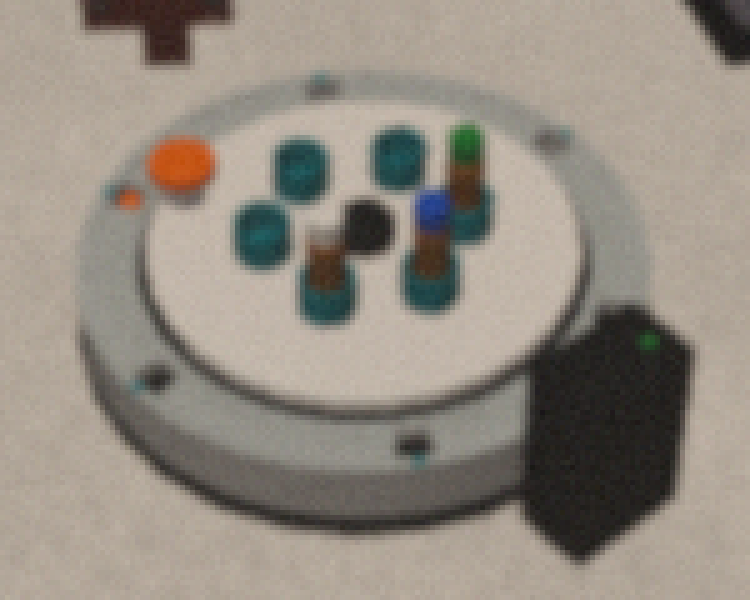

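View pics/w8z.png

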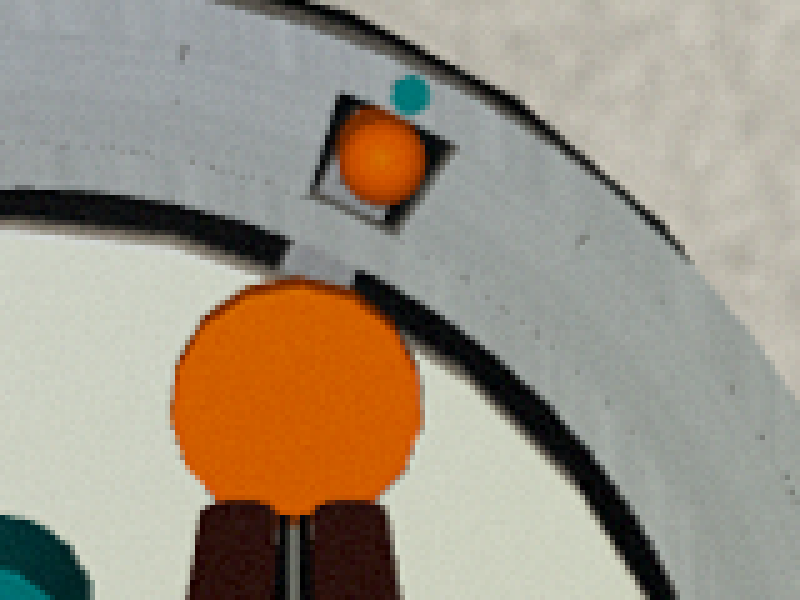

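The plunger is up with the pin at the hole top, the blue-cap vial is where the green one started, and all vials are upright. The gripper is clear, so I'm handing in.

```bash
python3 -c "
from rig import robot
print(robot.sign_off())"
```

```text
the job is handed in; nothing more can be done
None
```

The carousel is one hole further on counter-clockwise. With the fingers closed I pressed the cap to about 12.7 mm (7 N), pushed it round to the next hole, centred the pin using the wrist camera, and lifted straight off.

**Last checks:**
- **Plunger:** the wrist view after release shows the cap up and the pin standing in the next hole. Just before release the pin measured 140.8°, against 141.1° for the hole.
- **Vials:** the side view shows all three upright, with the blue-cap vial at the reader position.
- **Gripper:** it is about 70 mm above the cap with no contact force. The job was handed in at about 7.5 s of the 40 s.

**What disagreed or failed:**
- My first move call was refused because its rows were missing keys; nothing moved.
- The cameras disagreed by up to about 9 mm on the hub position, and the wrist view's cap-to-hub distance came out about 4 mm short. I therefore fitted the axis mainly to the ring holes from the top view.
- The pin position carried a possible bias of about 1°, so the alignment before release was good to about 1.3°, within the 2° allowed.
- I did not check the bystander objects in pictures at the end. The tool passed well clear of them and the force readings showed no contact on the way.

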